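# Draw the sprung gate to release the brass roller

### The arm

A 6-joint arm with a two-finger parallel gripper is mounted at the origin on a cart in front of the work surface, level with it; the furniture and walls round the work are solid. World frame = base frame: x ahead of the robot, y to its left, z up, the work surface at z = 0. Lengths are in m, angles in degrees, forces in N, time in s.
With the tool pointing down it reaches from about 0.325 to 0.85 m from the base axis. Payload 4.4 kg.
Tool frame: the origin (TCP) lies on the centre line of the jaws, within the pads' length; the fingertips stand 22 mm ahead of it and the grasp point (between the pads) lies 3 mm ahead of it; z points along the fingers, y is the line along which they close (so a half turn about z gives the same grasp; the last joint's range is limited). The gripper opens to 94 mm and grips with 3 to 60 N. Pads are 16 mm wide; open, the fingers measure 119 mm over their backs; the gripper's body (75 mm by 177 mm) begins 78 mm behind the grasp point.
Start: joints at [-72.107, 11.837, 88.321, -0, 79.842, -8.623], TCP at [0.257, -0.515, 0.227] pointing down, gripper open.
Joint ranges: [-156.59, 156.59], [-49.26, 127.26], [12.9, 141.05], [-63.56, 243.56], [4.71, 150.69], [-161.64, 161.64]. Speed limits (degrees/s): [159.86, 159.86, 180, 180, 180, 180].

### API

Orientations are given as a 3x3 rotation matrix whose columns are the frame's x, y, z axes.
In Python, from bench import ctrl gives the robot as it stands.
- The arm moves only by the shell command python3 -m pendant 'ROWS' [FORCE]. ROWS is JSON, a list of rows, each an object of numbers: "dx", "dy", "dz": the shift along the tool's x, y, z in mm; "rx", "ry", "rz": the turn, a rotation vector about the tool's x, y, z in rad; "gripper": the opening, from -1 (shut) to 1 (fully open). A call has 1 to 20 rows; each row shifts and turns the commanded pose from where the row before left it, along the tool's axes as they then stand; what a row does not reach is not made up. A row lasts 1/10 s, in which the tool goes at most 50 mm and 8.59 degrees, less where a joint would pass 70% of its speed; a pose out of reach is approached as far as the arm can. A call is refused whole if a number of a shift passes 50 or a number of a turn 0.15, either way. A call with a gripper value outside its range is refused whole. The fingers move at their own pace and stop on an object; FORCE is the grip in N (left out, the last holds). Time passes only in rows, so rows that do not move let the fingers close. It gives the time, the measured TCP pose, the force, the opening and the grip force at its end, in the units of the state.
- ctrl.read_state(): the state, without advancing time (a new reading comes with each control period).
- ctrl.capture(name): name is "scene" or "top" or "wrist"; returns the picture (384x512x3 uint8, red, green, blue); there is no depth.
- ctrl.get_calibration(name): a dict with "intrinsics" (3x3 intrinsics, pixels), "dist" ([k1, k2, p1, p2, k3] as OpenCV has them; the pictures are not rectified), "extrinsics" (4x4, takes a point from camera to world coordinates). Camera axes: x right, y down, z forward; pixel columns grow to the right and rows downward; lengths in m; the calibration is good to about 2 mm. A picture is of the moment at which its call begins: read the wrist's pose just before it. get_calibration takes no time and is no camera call; for the wrist camera it gives the pose at the moment of the call.
- ctrl.finish_job(): hands the job in; it is judged then, once.
Trained networks look in the newest picture that a camera, given by its name, has taken for a name from the list of things; names that differ only in an ending like _2 or _b are one class to them, and where a whole thing is asked for, a point or a joint stands for the part that bears it (a point fixed in the world has none). Each returns a list of dicts, best first, with "p" (0 to 1); they miss things now and then, are a little off and sometimes report something else, mostly with a low value. They report only what shows in the picture. A call takes as long as a camera call. They do not tell look-alikes from the thing itself.
- ctrl.boxes_of(camera, thing): "point" ([column, row] in pixels, amid what is visible of it).
- ctrl.cut_out(camera, thing): "pixels" (384x512 bool, what is visible of it) and "point" ([column, row] in pixels, amid what is visible of it).
The state is a dict: "time": time; "joint_pos": joint angles; "qvel": joint speeds; "effort": joint torques, N m; "position": TCP position; "eef_rot": TCP orientation; "wrist_force": force on the tool from outside, world axes, zero at the start; "moment": the same for the moment, N m; "opening": finger opening in m; "grasp_force": force on a finger pad.
Only numpy, scipy, OpenCV 4.12 (cv2) and the standard library are available. Lean on these libraries where they do the work, as an engineer would, in place of code of your own. Each camera call takes 0.05 s, during which the arm holds its last target. There are 200 camera calls.

### The job

The two-lane chute magazine on the bench holds a brass roller behind one spring-loaded gate and a black roller behind the other; which is in which lane varies. Pull the handle of the gate that holds the brass roller straight up to its stop and hold it there until the brass roller has run down into the catch tray, then let that gate go back down shut. Leave the black roller behind its own gate.

Things in the scene. Friction and masses are not known exactly. Their poses are not given: they have to be found in the camera images.
- red_gate_grip (a point): Red handle centre, left gate. Bar 20 mm in x, 40 in y, 24 high; pinch along x, which points up the chute from the tray (y left, z up). Below it a 14 mm thick rod and bridge, over 60 mm free each side in x. Moves only up, 50 mm from z 0.187 (shut) to its stop at 0.237; a spring pulls it down with about 4 N shut, 8 N at the stop, and shuts it when let go. The magazine is fixed.
- blue_gate_grip (a point): Blue handle centre, right gate, 100 mm along -y from the red one; same shape, axes, travel and spring. A roller passes once the gate is some 30 mm up. The chutes fall 15 degrees to one shared tray on the side of the handles nearer the robot: inside 84 x 164 mm, 58 to 142 mm along -x from the line of the handles, floor z 0.005, rim z 0.034.
- brass_roller: Brass-coloured loose cylinder, 30 mm diameter, 40 mm long, 80 to 170 g; origin at its centre, y along its axis. At the start it lies in either lane against the shut gate, its centre some 17 mm along +x from that lane's handle (within 5 mm in y), at z 0.073.
- black_roller: Black loose cylinder of the same size, in the other lane in the same way; origin at its centre. It must stay in its lane.
There are look-alikes about, which are no part of the job. There is more than one size of the black_roller; the job needs the smallest.

How it is judged:
By the outcome, as a careful person would: the job done as asked, in the order asked, and still so for the second after the job is handed in, with the robot touching nothing.
It also fails if it takes over 38 s, if anything falls off the work surface, if the arm or the gripper's body presses on something with over 40 N, if the wrist force passes 120 N, or if a joint passes its speed limit or range.

## Working session

There is one attempt and no reset: what is moved stays moved. The work goes in short steps, Python scripts to look and compute and a shell command to move; the robot and the scene stay as the last step left them, time stands still between calls to the robot, and variables do not carry over. Pictures are saved under pics/ and viewed, at most 10 in all, crops included, and the job is handed in when it is done.

```bash
mkdir -p pics
cat > h.py <<'E'
import numpy as np, cv2
from bench import ctrl
def snap(c,f=None):
    im=ctrl.capture(c)
    if f: cv2.imwrite('pics/'+f,im[:,:,::-1])
    return im
def at_z(c,px,z):
    k=ctrl.get_calibration(c);E=np.array(k["extrinsics"])
    u=cv2.undistortPoints(np.array([[px]],float),np.array(k["intrinsics"]),np.array(k["dist"]))[0,0]
    d=E[:3,:3]@np.array([u[0],u[1],1]);o=E[:3,3]
    return (o+d*(z-o[2])/d[2]).round(4)
E
python3 - <<'E'
from h import *
a=snap('scene');
for c in ('scene','top'):
    if c=='top': b=snap('top')
    for t,z in (('red_gate_grip',.187),('blue_gate_grip',.187),('brass_roller',.073),('black_roller',.073)):
        for r in ctrl.boxes_of(c,t)[:4]: print(c,t,round(r['p'],2),np.round(r['point']),at_z(c,r['point'],z))
cv2.imwrite('pics/a.png',cv2.resize(np.hstack([a,b])[:,:,::-1],(800,300),interpolation=cv2.INTER_AREA))
cv2.imwrite('pics/top.png',b[:,:,::-1])
s=ctrl.read_state();print(s['time'],s['position'],s['eef_rot'],s['opening'])
E
```

```text
scene red_gate_grip 0.88 [278. 166.] [0.5803 0.194  0.187 ]
scene blue_gate_grip 0.67 [316. 184.] [0.6193 0.112  0.187 ]
scene brass_roller 0.5 [319. 205.] [0.6537 0.126  0.073 ]
scene black_roller 0.9 [238. 178.] [0.5365 0.2941 0.073 ]
scene black_roller 0.64 [172. 232.] [0.3378 0.2353 0.073 ]
top red_gate_grip 0.65 [228. 136.] [0.5826 0.2079 0.187 ]
top blue_gate_grip 0.85 [281. 117.] [0.6183 0.1102 0.187 ]
top black_roller 0.8 [169. 160.] [0.5624 0.3319 0.073 ]
top black_roller 0.72 [203. 265.] [0.3469 0.2615 0.073 ]
top black_roller 0.44 [222. 136.] [0.6121 0.2237 0.073 ]
0.5 [ 0.25668279 -0.51451021  0.22742318] [[ 8.94823159e-01  4.46420780e-01 -2.73148607e-05]
 [ 4.46420781e-01 -8.94823158e-01  5.22688970e-05]
 [-1.10804813e-06 -5.89653409e-05 -9.99999998e-01]] 0.09399545335323338
```

View pics/a.png

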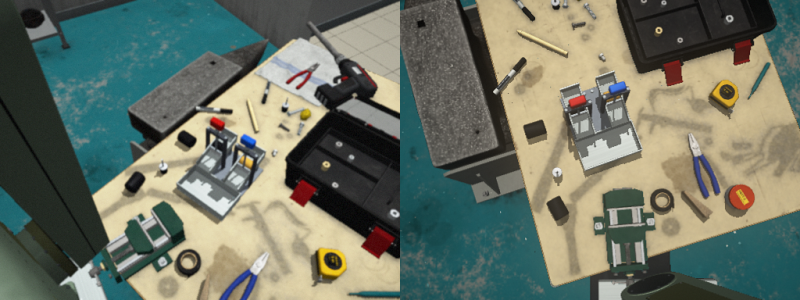

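View pics/top.png

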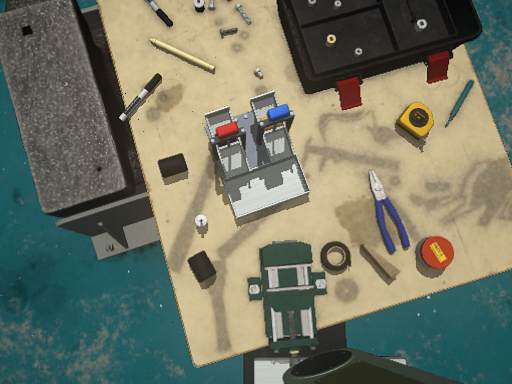

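Run:
```python
from h import *
a=snap('scene'); b=snap('top')
f=lambda im,x,y:cv2.resize(im[y:y+100,x:x+100],(400,400),interpolation=cv2.INTER_CUBIC)
cv2.imwrite('pics/c.png',np.hstack([f(a,240,140),f(b,195,75)])[:,:,::-1])
```

```text
(no output)
```

View pics/c.png

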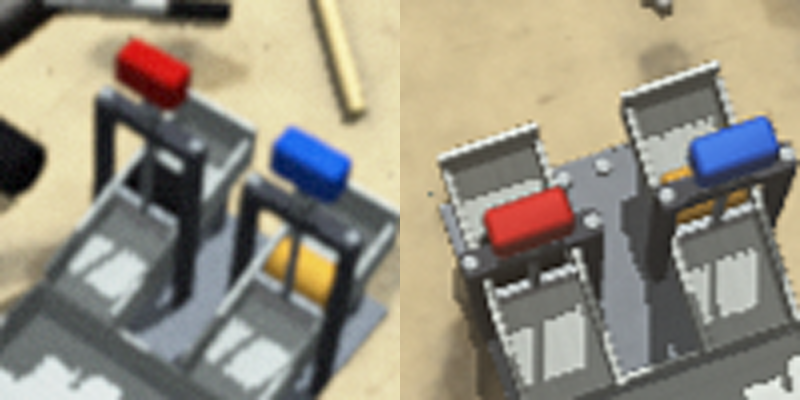

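Run:
```python
from h import *
for c,r,b in (('top',(227.5,130),(278.75,112.5)),('scene',(278,158.2),(318,180.7))):
    R=at_z(c,r,.19);B=at_z(c,b,.19);d=R-B;print(c,R,B,np.hypot(*d[:2]),np.degrees(np.arctan2(-d[0],d[1])))
    P=B
s=ctrl.read_state();R=np.array(s['eef_rot']);print(1e3*R.T@(np.array([.62,.112,.32])-s['position']))
```

```text
top [0.5924 0.2087 0.19  ] [0.6254 0.1143 0.19  ] 0.10000179998380027 19.268414967922663
scene [0.5911 0.2086 0.19  ] [0.6253 0.114  0.19  ] 0.10059224622206227 19.87604811504416
[ 604.80611613 -398.43166454  -92.54899928]
```

```bash
python3 -m pendant '[{"dz":-45},{"dz":-45},{"dx":34,"dy":-22.1},{"dx":34,"dy":-22.1},{"dx":34,"dy":-22.1},{"dx":34,"dy":-22.1},{"dx":34,"dy":-22.1},{"dx":34,"dy":-22.1},{"dx":34,"dy":-22.1},{"dx":34,"dy":-22.1},{"dx":34,"dy":-22.1},{"dx":34,"dy":-22.1},{"dx":34,"dy":-22.1},{"dx":34,"dy":-22.1},{"dx":34,"dy":-22.1},{"dx":34,"dy":-22.1},{"dx":34,"dy":-22.1},{"dx":34,"dy":-22.1},{"dx":34,"dy":-22.1},{"dx":34,"dy":-22.1}]' 20
python3 -m pendant '[{"rz":-0.145},{"rz":-0.145},{"rz":-0.145},{"rz":-0.145},{"rz":-0.145},{"rz":-0.145},{"rz":-0.145},{"rz":-0.145},{"rz":-0.145},{"rz":-0.145,"gripper":0.5},{}]'
python3 - <<'E'
from h import *
b=snap('wrist','w.png')
for t in ('blue_gate_grip','red_gate_grip'):
  for r in ctrl.boxes_of('wrist',t)[:2]: print(t,r['p'],r['point'],at_z('wrist',r['point'],.195))
s=ctrl.read_state();R=np.array(s['eef_rot'])
print(s['time'],s['position'],R.round(3),s['joint_pos'],s['opening'],1e3*R.T@(np.array([.6253,.1142,.19])-s['position']))
E
```

```text
0.75 [ 0.25668972 -0.51452848  0.22747405] [[ 0.895  0.446 -0.   ]
 [ 0.446 -0.895 -0.   ]
 [-0.     0.    -1.   ]] [-7.21068915e+01  1.18350530e+01  8.83208402e+01 -1.97486043e-03
  7.98424114e+01 -8.62323514e+00] 0.0941311631541755 [ 610.53668066 -398.02067543   37.44124674]invalid input at $[0]: expected keys dx, dy, dz, rx, ry, rz, gripper
invalid input at $[0]: expected keys dx, dy, dz, rx, ry, rz, gripper
```

View pics/w.png

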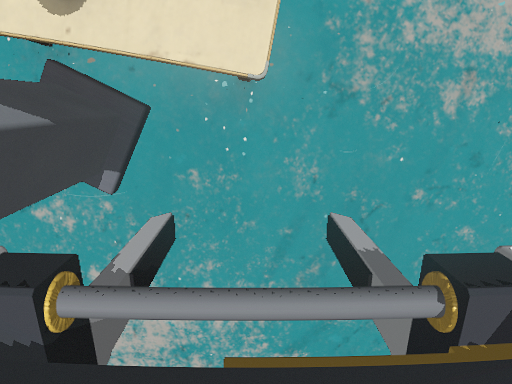

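The move was refused because every row needs all its keys, and the wrist picture shows only the floor at the start pose. I'm retyping the rows in full.

```bash
python3 -m pendant '[{"dx":0,"dy":0,"dz":-45,"rx":0,"ry":0,"rz":0,"gripper":1},{"dx":0,"dy":0,"dz":-45,"rx":0,"ry":0,"rz":0,"gripper":1},{"dx":40,"dy":-26,"dz":0,"rx":0,"ry":0,"rz":0,"gripper":1},{"dx":40,"dy":-26,"dz":0,"rx":0,"ry":0,"rz":0,"gripper":1},{"dx":40,"dy":-26,"dz":0,"rx":0,"ry":0,"rz":0,"gripper":1},{"dx":40,"dy":-26,"dz":0,"rx":0,"ry":0,"rz":0,"gripper":1},{"dx":40,"dy":-26,"dz":0,"rx":0,"ry":0,"rz":0,"gripper":1},{"dx":40,"dy":-26,"dz":0,"rx":0,"ry":0,"rz":0,"gripper":1},{"dx":40,"dy":-26,"dz":0,"rx":0,"ry":0,"rz":0,"gripper":1},{"dx":40,"dy":-26,"dz":0,"rx":0,"ry":0,"rz":0,"gripper":1},{"dx":40,"dy":-26,"dz":0,"rx":0,"ry":0,"rz":0,"gripper":1},{"dx":40,"dy":-26,"dz":0,"rx":0,"ry":0,"rz":0,"gripper":1},{"dx":40,"dy":-26,"dz":0,"rx":0,"ry":0,"rz":0,"gripper":1},{"dx":40,"dy":-26,"dz":0,"rx":0,"ry":0,"rz":0,"gripper":1},{"dx":40,"dy":-26,"dz":0,"rx":0,"ry":0,"rz":0,"gripper":1},{"dx":40,"dy":-26,"dz":0,"rx":0,"ry":0,"rz":0,"gripper":1},{"dx":40,"dy":-26,"dz":0,"rx":0,"ry":0,"rz":0,"gripper":1}]' 20 &&
python3 -m pendant '[{"dx":0,"dy":0,"dz":0,"rx":0,"ry":0,"rz":-0.145,"gripper":1},{"dx":0,"dy":0,"dz":0,"rx":0,"ry":0,"rz":-0.145,"gripper":1},{"dx":0,"dy":0,"dz":0,"rx":0,"ry":0,"rz":-0.145,"gripper":1},{"dx":0,"dy":0,"dz":0,"rx":0,"ry":0,"rz":-0.145,"gripper":1},{"dx":0,"dy":0,"dz":0,"rx":0,"ry":0,"rz":-0.145,"gripper":1},{"dx":0,"dy":0,"dz":0,"rx":0,"ry":0,"rz":-0.145,"gripper":1},{"dx":0,"dy":0,"dz":0,"rx":0,"ry":0,"rz":-0.145,"gripper":1},{"dx":0,"dy":0,"dz":0,"rx":0,"ry":0,"rz":-0.145,"gripper":1},{"dx":0,"dy":0,"dz":0,"rx":0,"ry":0,"rz":-0.145,"gripper":0.5},{"dx":0,"dy":0,"dz":0,"rx":0,"ry":0,"rz":-0.145,"gripper":0.5},{"dx":0,"dy":0,"dz":0,"rx":0,"ry":0,"rz":0,"gripper":0.5}]'
python3 - <<'E'
from h import *
b=snap('wrist','w2.png')
for t in ('blue_gate_grip','red_gate_grip'):
  for r in ctrl.boxes_of('wrist',t)[:2]: print(t,r['p'],r['point'],at_z('wrist',r['point'],.195))
s=ctrl.read_state();R=np.array(s['eef_rot'])
print(s['time'],s['position'],R.round(3),s['joint_pos'],s['opening'],1e3*R.T@(np.array([.6253,.1142,.19])-s['position']))
E
```

```text
time: 2.45
position: [0.6202, 0.1043, 0.3175]
eef_rot: [[0.895, 0.447, 0.0], [0.447, -0.895, -0.0], [0.0, 0.0, -1.0]]
wrist_force: [0.9, 0.3, 0.5]
opening: 0.0942
grasp_force: 0.0
time: 3.55
position: [0.6194, 0.1023, 0.3174]
eef_rot: [[-0.335, 0.942, -0.0], [0.942, 0.335, 0.0], [0.0, -0.0, -1.0]]
wrist_force: [0.5, 0.4, 1.2]
opening: 0.0737
grasp_force: 0.0
blue_gate_grip 0.58 [259.7, 169.9] [0.6239 0.1199 0.195 ]
red_gate_grip 0.86 [262.4, 59.3] [0.5937 0.2106 0.195 ]
3.7 [0.61946172 0.10232816 0.31741802] [[-0.333  0.943 -0.   ]
 [ 0.943  0.333  0.   ]
 [ 0.    -0.    -1.   ]] [ 1.48797721e+00  1.53652903e+01  7.34994976e+01  1.43015410e-03
  9.11385262e+01 -1.79610521e+01] 0.07028577374732836 [  9.24514428   9.46411376 127.41795445]
```

View pics/w2.png

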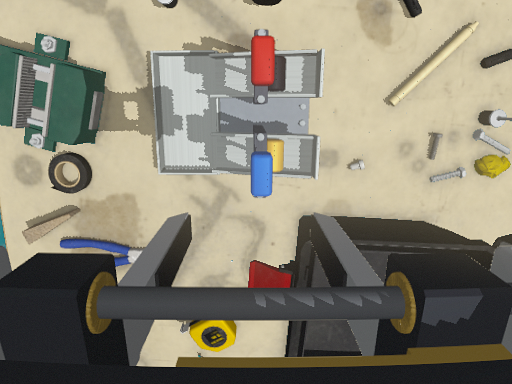

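The brass roller (277,153) sits behind the blue gate (handle at 262,174) and the black one is behind the red gate (263,60). The three cameras agree on the handle positions, so I'm descending on the blue one.

```bash
python3 -m pendant '[{"dx":9,"dy":8,"dz":0,"rx":0,"ry":0,"rz":0,"gripper":0.5},{"dx":0,"dy":0,"dz":30,"rx":0,"ry":0,"rz":0,"gripper":0.5},{"dx":0,"dy":0,"dz":30,"rx":0,"ry":0,"rz":0,"gripper":0.5},{"dx":0,"dy":0,"dz":30,"rx":0,"ry":0,"rz":0,"gripper":0.5},{"dx":0,"dy":0,"dz":20,"rx":0,"ry":0,"rz":0,"gripper":0.5},{"dx":0,"dy":0,"dz":17,"rx":0,"ry":0,"rz":0,"gripper":0.5},{"dx":0,"dy":0,"dz":0,"rx":0,"ry":0,"rz":0,"gripper":0.5},{"dx":0,"dy":0,"dz":0,"rx":0,"ry":0,"rz":0,"gripper":0.5}]' 20
python3 - <<'E'
from h import *
b=snap('wrist','w3.png')
s=ctrl.read_state();R=np.array(s['eef_rot'])
print(s['time'],s['opening'],1e3*R.T@(np.array([.6253,.1145,.19])-s['position']))
E
```

```text
time: 4.5
position: [0.6242, 0.114, 0.1905]
eef_rot: [[-0.335, 0.942, -0.0], [0.942, 0.335, 0.0], [0.0, -0.0, -1.0]]
wrist_force: [0.1, 0.5, 0.1]
opening: 0.0703
grasp_force: 0.0
4.55 0.07040581660795228 [0.33893785 0.63696592 1.53872522]
```

View pics/w3.png

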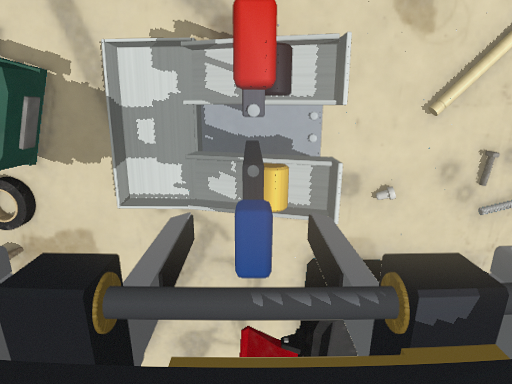

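The blue handle (253,240) is centred between the fingers, so I'm closing.

```bash
python3 -m pendant '[{"dx":0,"dy":0,"dz":0,"rx":0,"ry":0,"rz":0,"gripper":-1},{"dx":0,"dy":0,"dz":0,"rx":0,"ry":0,"rz":0,"gripper":-1},{"dx":0,"dy":0,"dz":0,"rx":0,"ry":0,"rz":0,"gripper":-1},{"dx":0,"dy":0,"dz":0,"rx":0,"ry":0,"rz":0,"gripper":-1},{"dx":0,"dy":0,"dz":0,"rx":0,"ry":0,"rz":0,"gripper":-1},{"dx":0,"dy":0,"dz":0,"rx":0,"ry":0,"rz":0,"gripper":-1},{"dx":0,"dy":0,"dz":0,"rx":0,"ry":0,"rz":0,"gripper":-1},{"dx":0,"dy":0,"dz":0,"rx":0,"ry":0,"rz":0,"gripper":-1},{"dx":0,"dy":0,"dz":0,"rx":0,"ry":0,"rz":0,"gripper":-1},{"dx":0,"dy":0,"dz":0,"rx":0,"ry":0,"rz":0,"gripper":-1}]' 40
```

```text
time: 5.55
position: [0.6256, 0.114, 0.1904]
eef_rot: [[-0.335, 0.942, 0.004], [0.942, 0.335, 0.001], [-0.0, 0.004, -1.0]]
wrist_force: [4.5, 1.4, -3.3]
opening: 0.0198
grasp_force: 40.0
```

```bash
python3 -m pendant '[{"dx":0,"dy":1.4,"dz":-6,"rx":0,"ry":0,"rz":0,"gripper":-1},{"dx":0,"dy":0,"dz":-9,"rx":0,"ry":0,"rz":0,"gripper":-1},{"dx":0,"dy":0,"dz":-9,"rx":0,"ry":0,"rz":0,"gripper":-1},{"dx":0,"dy":0,"dz":-9,"rx":0,"ry":0,"rz":0,"gripper":-1},{"dx":0,"dy":0,"dz":-9,"rx":0,"ry":0,"rz":0,"gripper":-1},{"dx":0,"dy":0,"dz":-6,"rx":0,"ry":0,"rz":0,"gripper":-1},{"dx":0,"dy":0,"dz":-2,"rx":0,"ry":0,"rz":0,"gripper":-1},{"dx":0,"dy":0,"dz":0,"rx":0,"ry":0,"rz":0,"gripper":-1},{"dx":0,"dy":0,"dz":0,"rx":0,"ry":0,"rz":0,"gripper":-1}]' 40
```

```text
time: 6.45
position: [0.6256, 0.1141, 0.2403]
eef_rot: [[-0.335, 0.942, 0.001], [0.942, 0.335, 0.0], [0.0, 0.001, -1.0]]
wrist_force: [5.9, 1.5, -6.9]
opening: 0.0198
grasp_force: 40.0
```

```bash
python3 -m pendant '[{"dx":0,"dy":0,"dz":-1,"rx":0,"ry":0,"rz":0,"gripper":-1},{"dx":0,"dy":0,"dz":0,"rx":0,"ry":0,"rz":0,"gripper":-1},{"dx":0,"dy":0,"dz":0,"rx":0,"ry":0,"rz":0,"gripper":-1},{"dx":0,"dy":0,"dz":0,"rx":0,"ry":0,"rz":0,"gripper":-1},{"dx":0,"dy":0,"dz":0,"rx":0,"ry":0,"rz":0,"gripper":-1},{"dx":0,"dy":0,"dz":0,"rx":0,"ry":0,"rz":0,"gripper":-1},{"dx":0,"dy":0,"dz":0,"rx":0,"ry":0,"rz":0,"gripper":-1},{"dx":0,"dy":0,"dz":0,"rx":0,"ry":0,"rz":0,"gripper":-1},{"dx":0,"dy":0,"dz":0,"rx":0,"ry":0,"rz":0,"gripper":-1},{"dx":0,"dy":0,"dz":0,"rx":0,"ry":0,"rz":0,"gripper":-1}]' 40
python3 - <<'E'
from h import *
a=snap('scene');b=snap('wrist');cv2.imwrite('pics/d.png',cv2.resize(np.hstack([a,b])[:,:,::-1],(800,300),interpolation=cv2.INTER_AREA))
for r in ctrl.boxes_of('wrist','brass_roller')[:2]: print(r['p'],r['point'],at_z('wrist',r['point'],.03))
E
```

```text
time: 7.45
position: [0.6256, 0.1141, 0.2405]
eef_rot: [[-0.335, 0.942, 0.0], [0.942, 0.335, 0.0], [0.0, 0.001, -1.0]]
wrist_force: [5.8, 1.1, -10.0]
opening: 0.0198
grasp_force: 40.0
0.83 [150.9, 165.6] [0.5132 0.0769 0.03  ]
```

View pics/d.png

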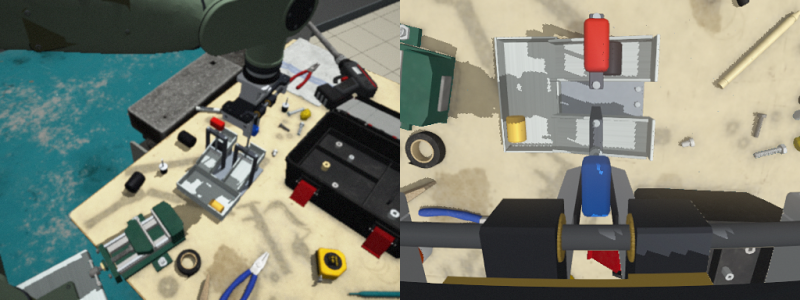

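The gate is at its stop (z risen 50 mm, force 10 N) and the brass roller lies in the tray at (515,128). I'm easing the gate down, letting go and backing off upward.

```bash
python3 -m pendant '[{"dx":0,"dy":0,"dz":10,"rx":0,"ry":0,"rz":0,"gripper":-1},{"dx":0,"dy":0,"dz":10,"rx":0,"ry":0,"rz":0,"gripper":-1},{"dx":0,"dy":0,"dz":10,"rx":0,"ry":0,"rz":0,"gripper":-1},{"dx":0,"dy":0,"dz":10,"rx":0,"ry":0,"rz":0,"gripper":-1},{"dx":0,"dy":0,"dz":8,"rx":0,"ry":0,"rz":0,"gripper":-1},{"dx":0,"dy":0,"dz":2,"rx":0,"ry":0,"rz":0,"gripper":-1},{"dx":0,"dy":0,"dz":0,"rx":0,"ry":0,"rz":0,"gripper":-1},{"dx":0,"dy":0,"dz":0,"rx":0,"ry":0,"rz":0,"gripper":0.5},{"dx":0,"dy":0,"dz":0,"rx":0,"ry":0,"rz":0,"gripper":0.5},{"dx":0,"dy":0,"dz":0,"rx":0,"ry":0,"rz":0,"gripper":0.5},{"dx":0,"dy":0,"dz":0,"rx":0,"ry":0,"rz":0,"gripper":0.5},{"dx":0,"dy":0,"dz":0,"rx":0,"ry":0,"rz":0,"gripper":0.5},{"dx":0,"dy":0,"dz":0,"rx":0,"ry":0,"rz":0,"gripper":0.5},{"dx":0,"dy":0,"dz":0,"rx":0,"ry":0,"rz":0,"gripper":0.5}]' 40
python3 -m pendant '[{"dx":0,"dy":0,"dz":-15,"rx":0,"ry":0,"rz":0,"gripper":0.5},{"dx":0,"dy":0,"dz":-30,"rx":0,"ry":0,"rz":0,"gripper":0.5},{"dx":0,"dy":0,"dz":-30,"rx":0,"ry":0,"rz":0,"gripper":0.5},{"dx":0,"dy":0,"dz":-30,"rx":0,"ry":0,"rz":0,"gripper":0.5},{"dx":0,"dy":0,"dz":-22,"rx":0,"ry":0,"rz":0,"gripper":0.5},{"dx":0,"dy":0,"dz":0,"rx":0,"ry":0,"rz":0,"gripper":0.5},{"dx":0,"dy":0,"dz":0,"rx":0,"ry":0,"rz":0,"gripper":0.5}]'
python3 - <<'E'
from h import *
a=snap('scene');b=snap('wrist');cv2.imwrite('pics/e.png',cv2.resize(np.hstack([a,b])[:,:,::-1],(800,300),interpolation=cv2.INTER_AREA))
E
```

```text
time: 9.0
position: [0.6252, 0.1139, 0.1915]
eef_rot: [[-0.335, 0.942, -0.0], [0.942, 0.335, -0.0], [-0.0, -0.0, -1.0]]
wrist_force: [0.6, 0.7, 1.0]
opening: 0.0698
grasp_force: 0.0
time: 9.7
position: [0.6255, 0.114, 0.3192]
eef_rot: [[-0.335, 0.942, 0.001], [0.942, 0.335, 0.0], [-0.0, 0.001, -1.0]]
wrist_force: [0.1, -0.1, -0.3]
opening: 0.0704
grasp_force: 0.0
```

View pics/e.png

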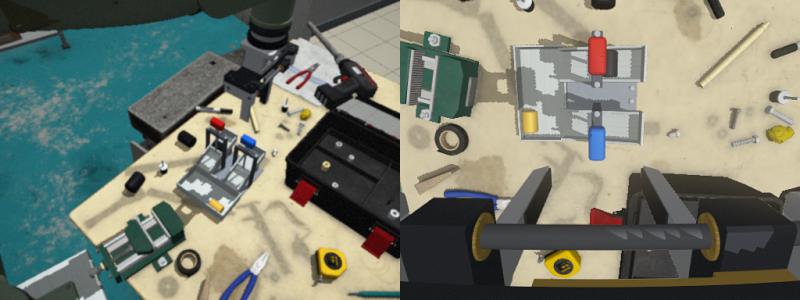

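The brass roller is in the tray (530,122), the blue gate is shut (597,143), the black roller is still behind the red gate (612,62), and the gripper is clear of everything.

```bash
python3 -c "
from bench import ctrl
print(ctrl.finish_job())"
```

```text
the job is handed in; nothing more can be done
None
```

Job handed in at about 10 s: I held the blue gate at its stop until the brass roller was in the tray, then let it shut, and the black roller is still behind the red gate.

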